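Load the bobbin and hold the reflector flap at the set angle

ROBOT

A 6-joint arm with a two-finger parallel gripper is mounted at the origin on the work surface. World frame = base frame: x ahead of the robot, y to its left, z up, the work surface at z = 0. Lengths are in m, angles in rad, forces in N, time in s.
With the tool pointing down it reaches from about 0.35 to 0.975 m from the base axis. Payload 4.9 kg.
Tool frame: the origin (TCP) lies midway between the tips of the shut fingers; the grasp point (between the pads) lies ctrl.grip_depth behind it (ctrl.grip_depth is the distance from the TCP to the grasp point, in m); z points along the fingers, y is the line along which they close (so a half turn about z gives the same grasp; the last joint's range is limited). The gripper opens to 85 mm and grips with 20 to 120 N. Pads are 22 mm wide; open, the fingers measure 114 mm over their backs; the gripper's body (76 mm by 85 mm) begins 54 mm behind the grasp point. The pads swing forward as they close: fully open they stand 13 mm farther back than shut.
Start: joints at [-1.395, 0.053, 1.613, -0, 1.476, -0.119], TCP at [0.182, -0.598, 0.231] pointing down, gripper open.
Joint ranges: [-3.01, 3.01], [-1.01, 2.22], [0.06, 2.58], [-1.02, 4.17], [0.09, 2.62], [-3.14, 3.14]. Speed limits (rad/s): [2.57, 2.57, 3.14, 3.14, 3.14, 3.14].

INTERFACE

Orientations are given as a rotation vector (axis times angle).
In Python, from station import ctrl, get_image, camera_model gives the robot as it stands. The module is installed in compiled form; this text tells all that it offers.
- The arm moves only by the shell command python3 -m crank 'ROWS' [FORCE]. ROWS is JSON, a list of rows, each a list of 7 numbers: the shift along the tool's x, y, z in mm, then the turn, a rotation vector about the tool's x, y, z in rad, then the opening, from -1 (shut) to 1 (fully open). A call has exactly 10 rows; each row shifts and turns the commanded pose from where the row before left it, along the tool's axes as they then stand; what a row does not reach is not made up. A row lasts 1/12 s, in which the tool goes at most 41.7 mm and 7.16 degrees, less where a joint would pass 70% of its speed; a pose out of reach is approached as far as the arm can. A call with a gripper value outside its range is refused whole. The fingers move at their own pace and stop on an object; FORCE is the grip in N (left out, the last holds). Time passes only in rows, so rows that do not move let the fingers close, or fill a call up. It gives the time, the measured TCP pose, the force, the opening and the grip force at its end, in the units of the state.
- ctrl.get_obs(): the state, without advancing time (a new reading comes with each control period).
- get_image(name): name is "scene" or "top" or "wrist"; returns the picture (400x640x3 uint8, red, green, blue); there is no depth.
- camera_model(name): a dict with "vertical_fov" (degrees; the focal length in pixels is half the picture's height over the tangent of half this angle, whatever the lens; pixels are square), "cx", "cy" (the principal point, pixels), "k1" (the pictures are not rectified: a ray, as slopes to the right and down, at radius r is drawn at 1 + k1 r^2 times it, then the intrinsics apply), "R" (3x3) and "t" (3): a world point X has camera coordinates R X + t; the wrist camera has in their place "hand_eye" (4x4, takes a point from camera to tool coordinates, whose origin is the TCP and whose axes are the flange's). Camera axes: x right, y down, z forward; pixel columns grow to the right and rows downward; lengths in m; the calibration is good to about 2 mm. A picture is of the moment at which its call begins: read the wrist's pose just before it. camera_model takes no time and is no camera call.
- ctrl.finish_job(): hands the job in; it is judged then, once.
The state is a dict: "t": time; "q": joint angles; "dq": joint speeds; "effort": joint torques, N m; "tool_pos": TCP position; "tool_rot": TCP orientation; "contact_force": force on the tool from outside, world axes, zero at the start; "wrist_torque": the same for the moment, N m; "opening": finger opening in m; "grip_force": force on a finger pad.
Only numpy, scipy, OpenCV 4.12 (cv2) and the standard library are available. Lean on these libraries where they do the work, as an engineer would, in place of code of your own. Each camera call takes 0.05 s, during which the arm holds its last target. There are 200 camera calls.

TASK

On the inspection stand, put the flanged bobbin over the upright spindle, flange down and fully home, and let go of it. Then swing the hinged glass flap up until it is in line with the pointer arm beside it and hold it still there for the picture: nothing latches it and it falls by its own weight, so finish with the gripper itself still holding the flap, not propped on anything. Do not disturb the pointer or the other things on the bench.

Things in the scene. Friction and masses are not known exactly. Their poses are not given: they have to be found in the camera images.
- stand: The inspection stand: a grey painted plate 220 mm in x by 380 mm in y, 12 mm thick, fixed to the bench (place and yaw vary), carrying the spindle and the hinged flap. Origin under the middle of the plate; the spindle stands at y = -130 mm, the hinge axis of the flap is at y = -45 mm.
- bobbin_mid (a point): Centre, half-way up, of the loose grey plastic bobbin, about 120 g, 60 mm tall, standing on its flange on the bench: flange 60 mm diameter and 8 mm thick at the bottom, above it a plain round barrel 40 mm in diameter, a through bore of 20 mm diameter all along its axis. z is its axis, up.
- spindle_seat (a point): Middle of the top of the seat (steel disc, 40 mm diameter, 20 mm above the bench) at the foot of the upright steel spindle. The spindle is 15 mm in diameter and rises 68 mm above this point, its last 8 mm tapered to 6 mm. A bobbin fully home has its underside here. Axes of the stand: z up, x along the flap's hinge, y from the spindle towards the flap.
- flap_hinge (a point): Point on the flap's hinge axis, midway along it, 55 mm above the bench, 85 mm along y from the spindle's axis; fixed to the stand, same axes as spindle_seat; the hinge axis is x. Hinge posts stand at x = -80 and +80 mm, 64 mm above the bench. A thin white scale arc (radius 105 mm about the axis) with a post 167 mm above the bench stands at x = +93 mm.
- flap (a joint): Angle of the flap in rad: 0 level on two rubber feet (its start), growing as its free edge with the handle swings up; stop at 1.4. It turns freely, is not latched and falls back to 0 if let go. The flap is a black frame with a glass pane, 150 mm along x, 120 mm from hinge axis to free edge, 8 mm thick, about 0.35 kg.
- flap_handle (a point): Middle of the flap's handle, a round steel bar, 12 mm diameter, 100 mm long, parallel to the hinge (x), 165 mm from the hinge axis in the flap's plane, 45 mm beyond its free edge. Arms 8 mm thick at x = -45 and +45 mm join it to the frame; between them it is free all round. Starts 55 mm above the bench. y points from hinge to handle, z out of the flap's upper face.
- pointer (a joint): Angle in rad to which the pointer arm is set (0.45 to 0.9, differs each time): the angle that flap must have. Same zero and direction as the flap: 0 level, growing upwards. The pointer is stiff and stays where it is set.
- pointer_tip (a point): Free end of the pointer arm, a thin black bar with a white line, 140 mm long, 4 mm by 8 mm, turning about the same hinge axis as the flap, at x = +102 mm beside the flap's end, outside the scale arc. Its y axis points along the arm away from the hinge.
- lens_mid (a point): Centre of a bystander: a black stepped lens barrel, 54 mm diameter, 52 mm tall, standing loose on the bench.
- gauge_case_mid (a point): Centre of a bystander: a closed flat wooden case 60 x 90 x 26 mm, loose on the bench.
- ref_weight_mid (a point): Centre of a bystander: a solid steel weight with a small knob, 44 mm diameter, 52 mm tall, loose on the bench.
Not all that is in view belongs to the job. What is shaped like the part that bears bobbin_mid but brown, green or pink is not meant.

How it is judged:
On the way, in this order (a step that is already met when the one before it is completed fails the run):
1. the bobbin is fully home on the spindle and let go, the flap still down (horizontal distance between bobbin_mid and spindle_seat below 0.005 m and z of bobbin_mid in the frame of spindle_seat between 0.026 and 0.034 m and angle between bobbin_mid's own z axis and vertical below 0.08 rad and contact force between the fingers and bobbin below 0.1 N and value of joint flap below 0.2 rad), for 0.2 s.
2. the flap is in line with the pointer, held by the gripper (angle between the y axis of flap_handle and the y axis of pointer_tip, either way round below 0.07 rad and contact force between the fingers and flap above 0.4 N and velocity of joint flap between -0.08 and 0.08 rad/s), for 0.2 s.
At the end, for the whole second after the job is handed in: Bobbin on the spindle seat (5 mm off axis, 4 mm in depth, 0.08 rad of tilt allowed), not touched by the fingers; flap within 0.07 rad of the pointer, still (under 0.08 rad/s), carried by the fingers (over 0.4 N), touching no loose thing (all of step 2 and horizontal distance between bobbin_mid and spindle_seat below 0.005 m and z of bobbin_mid in the frame of spindle_seat between 0.026 and 0.034 m and angle between bobbin_mid's own z axis and vertical below 0.08 rad and contact force between each of the fingers, flap and bobbin below 0.1 N and contact force between flap and lens below 0.1 N and contact force between flap and gauge_case below 0.1 N and contact force between flap and ref_weight below 0.1 N); the arm keeps its last pose, push and grip.
It fails at once if a bystander is moved by more than 20 mm (distance of any of lens_mid, gauge_case_mid, ref_weight_mid from where it was at the start of the episode above 0.02 m).
It fails at once if the pointer is moved from its setting (tip moved by more than 6 mm) (distance of pointer_tip from where it was at the start of the episode above 0.006 m).
It also fails if it takes over 48 s, if anything falls off the work surface, if the arm or the gripper's body presses on something with over 40 N, if the wrist force passes 120 N, or if a joint passes its speed limit or range.

## Working session

There is one attempt and no reset: what is moved stays moved. The work goes in short steps, Python scripts to look and compute and a shell command to move; the robot and the scene stay as the last step left them, time stands still between calls to the robot, and variables do not carry over. Pictures are saved under pics/ and viewed, at most 10 in all, crops included, and the job is handed in when it is done.

```bash
mkdir -p pics
python3 - <<'E'
from station import ctrl,get_image,camera_model
import cv2
o=ctrl.get_obs();print(o['t'],o['tool_pos'],o['tool_rot'],o['opening'],ctrl.grip_depth)
for n in("scene","top"):
    cv2.imwrite(f"pics/{n}0.png",get_image(n)[:,:,::-1]);print(n,camera_model(n))
print(camera_model("wrist"))
E
```

```text
0.0 [ 0.18146094 -0.59741166  0.2300262 ] [-3.10544449e+00 -4.61000691e-01  6.68715522e-05] 0.0853577003739191 0.0187
scene {'vertical_fov': 52.54557211689133, 'cx': 317.66742955493453, 'cy': 199.35548239936608, 'k1': 0.021507618631335126, 'R': array([[-0.20144182,  0.97948128,  0.00613256],
       [ 0.75549521,  0.1593552 , -0.63547849],
       [-0.62341654, -0.12337883, -0.77209422]]), 't': array([ 0.08747348, -0.3545701 ,  1.4186633 ])}
top {'vertical_fov': 56.13237098839646, 'cx': 322.0115683383934, 'cy': 202.3347110417943, 'k1': 0.006818633645847017, 'R': array([[ 0.02563508, -0.99963543,  0.00847661],
       [-0.99442035, -0.02636747, -0.10214168],
       [ 0.10232795, -0.0058109 , -0.99473374]]), 't': array([0.00422282, 0.54437638, 1.00604796])}
{'vertical_fov': 60.634336595584514, 'cx': 323.65925006606005, 'cy': 198.37361229289303, 'k1': -0.007985377438322649, 'hand_eye': array([[ 4.47557079e-04, -9.50774656e-01, -3.09882806e-01,
         7.96799649e-02],
       [ 9.99999439e-01,  7.22984277e-04, -7.73964526e-04,
        -2.52052719e-04],
       [ 9.59906252e-04, -3.09882285e-01,  9.50774446e-01,
        -1.42125099e-01],
       [ 0.00000000e+00,  0.00000000e+00,  0.00000000e+00,
         1.00000000e+00]])}
```

View pics/scene0.png

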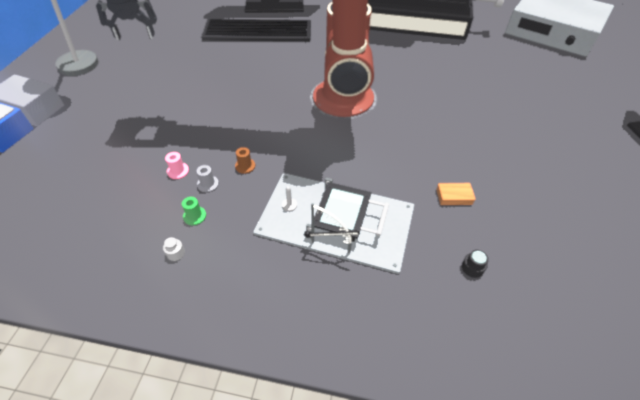

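View pics/top0.png

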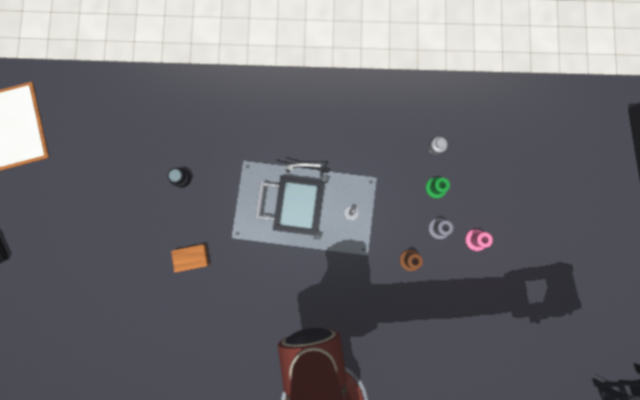

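The top view shows the stand about (235-376, 162-254), spindle ~(351,212), and the grey bobbin ~(441,228) between the green, pink and brown ones. I'll enlarge both views.

```bash
cat > h.py <<'E'
import numpy as np,cv2
from scipy.spatial.transform import Rotation as Ro
from station import ctrl,get_image,camera_model
def cam(n,o=None):
    m=camera_model(n);f=200/np.tan(np.radians(m['vertical_fov']/2))
    if n=='wrist':
        T=np.eye(4);T[:3,:3]=Ro.from_rotvec(o['tool_rot']).as_matrix();T[:3,3]=o['tool_pos']
        W=np.linalg.inv(T@np.array(m['hand_eye']));R,t=W[:3,:3],W[:3,3]
    else:R,t=np.array(m['R']),np.array(m['t'])
    return f,m['cx'],m['cy'],m['k1'],R,t
def proj(c,X):
    f,cx,cy,k,R,t=c;p=np.atleast_2d(X)@R.T+t;s=p[:,:2]/p[:,2:];s=s*(1+k*(s**2).sum(1,keepdims=True));return s*f+[cx,cy]
def ray(c,uv):
    f,cx,cy,k,R,t=c;d=(np.array(uv,float)-[cx,cy])/f;s=d.copy()
    for _ in range(8):s=d/(1+k*(s@s))
    return -R.T@t,R.T@np.r_[s,1]
def atz(c,uv,z):
    o,d=ray(c,uv);return o+d*(z-o[2])/d[2]
def crop(img,x0,y0,x1,y1,s,fn):
    cv2.imwrite(fn,cv2.resize(img[y0:y1,x0:x1,::-1],None,fx=s,fy=s,interpolation=cv2.INTER_CUBIC))
E
python3 - <<'E'
from h import *
crop(get_image("top"),225,135,495,280,2.96,"pics/t1.png")
crop(get_image("scene"),250,170,420,270,4.7,"pics/s1.png")
E
```

```text
(no output)
```

View pics/t1.png

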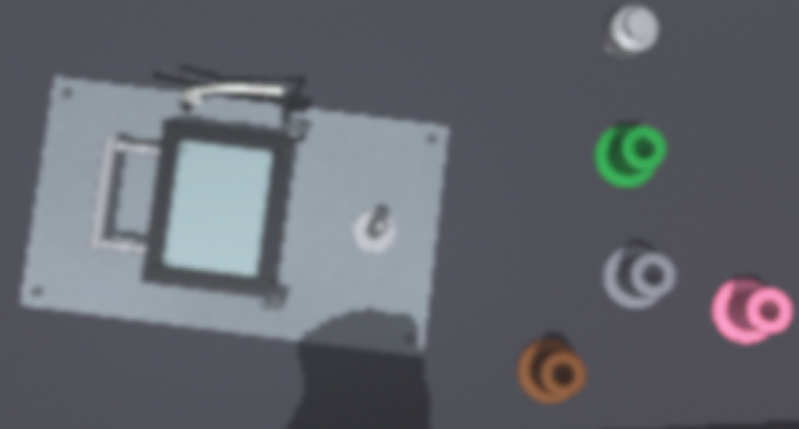

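View pics/s1.png

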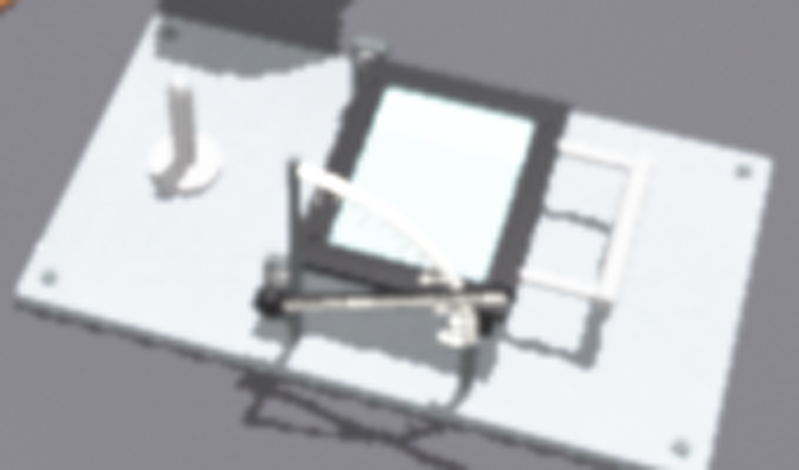

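Top crop: plate corners (54,75),(449,127),(424,352),(20,306), grey bobbin upper ring at (652,274). Scene crop: corners (157,15),(772,160),(15,295), spindle tip (180,80), pointer tip (505,297). The pointer is raised beside the flap.

```bash
cat > fit.py <<'E'
from h import *
from scipy.optimize import least_squares
ct,cs=cam('top'),cam('scene')
T=lambda p:np.array(p)/2.96+[225,135]
S=lambda p:np.array(p)/4.7+[250,170]
obs=[(ct,T((54,75)),(.11,.19,.012)),(ct,T((449,127)),(.11,-.19,.012)),(ct,T((424,352)),(-.11,-.19,.012)),(ct,T((20,306)),(-.11,.19,.012)),
(ct,T((375,228)),(0,-.13,.02)),(cs,S((157,15)),(-.11,-.19,.012)),(cs,S((772,160)),(-.11,.19,.012)),(cs,S((15,295)),(.11,-.19,.012)),(cs,S((180,80)),(0,-.13,.086))]
def W(p,q):
    c,s=np.cos(p[2]),np.sin(p[2]);return np.array([p[0]+c*q[0]-s*q[1],p[1]+s*q[0]+c*q[1],q[2]])
r=lambda p:np.concatenate([(proj(c,W(p,q))[0]-u) for c,u,q in obs])
p=least_squares(r,[.5,0,0],loss='soft_l1').x
E
python3 - <<'E'
from fit import *
print('stand',p,r(p).reshape(-1,2).round(1).tolist())
print('spindle',W(p,(0,-.13,.02)),'handle',W(p,(0,.12,.055)))
for a in np.arange(.4,1,.1):
    q=(.102,-.045+.14*np.cos(a),.055+.14*np.sin(a));print(round(a,2),((proj(cs,W(p,q))[0]-[250,170])*4.7).round(),((proj(ct,W(p,q))[0]-[225,135])*2.96).round())
q=(.102,-.045,.055);print('hinge',((proj(cs,W(p,q))[0]-[250,170])*4.7).round(),((proj(ct,W(p,q))[0]-[225,135])*2.96).round())
for n,u in dict(grey=(653,274),green=(645,149),pink=(770,311),brown=(564,374)).items():print(n,atz(ct,T(u),.06).round(4))
print('greyflange',atz(ct,T((637,275)),.006),'weight',atz(ct,T((637,27)),.05))
o=ctrl.get_obs();R=Ro.from_rotvec(o['tool_rot']).as_matrix();print(R.round(3))
E
```

```text
stand [ 0.53018396  0.06705907 -0.10020226] [[-0.5, 0.1], [-0.4, -0.6], [-0.8, 1.5], [-0.7, -0.3], [-0.8, 1.0], [-1.0, -0.2], [-0.7, -0.1], [-1.0, -0.0], [-0.8, 1.2]]
spindle [ 0.51717945 -0.06228884  0.02      ] handle [0.54218812 0.18645714 0.055     ]
0.4 [519. 308.] [150.  76.]
0.5 [509. 290.] [155.  74.]
0.6 [496. 271.] [162.  72.]
0.7 [480. 253.] [171.  70.]
0.8 [462. 235.] [181.  69.]
0.9 [441. 218.] [193.  68.]
hinge [266. 305.] [297. 106.]
grey [ 0.4821 -0.3115  0.06  ]
green [ 0.5953 -0.3051  0.06  ]
pink [ 0.4518 -0.416   0.06  ]
brown [ 0.3912 -0.2315  0.06  ]
greyflange [ 0.48313164 -0.3144929   0.006     ] weight [ 0.71103672 -0.30176858  0.05      ]
[[ 0.957  0.291 -0.   ]
 [ 0.291 -0.957  0.001]
 [ 0.    -0.001 -1.   ]]
```

```bash
cat > go.py <<'E'
import sys
from h import *
YAW=-.1002
def rem(tgt,tilt=0.,yaw=YAW):
    o=ctrl.get_obs();R=Ro.from_rotvec(o['tool_rot']);G=Ro.from_euler('z',yaw)*Ro.from_euler('x',tilt)*Ro.from_euler('x',np.pi)
    print('t %.2f pos %s op %.4f grip %.1f F %s'%(o['t'],o['tool_pos'].round(4),o['opening'],o['grip_force'],np.round(o['contact_force'],1)))
    d=np.array(tgt)-o['tool_pos'];print('shift mm now-axes',(R.inv().apply(d)*1e3).round(1),'goal-axes',(G.inv().apply(d)*1e3).round(1),'turn',(R.inv()*G).as_rotvec().round(3))
if __name__=='__main__':rem([float(a) for a in sys.argv[1:4]],*[float(a) for a in sys.argv[4:]])
E
python3 -m crank '[[0,0,0,0,0,0.099,1],[0,0,0,0,0,0.099,1],[0,0,0,0,0,0.099,1],[0,0,0,0,0,0.098,1],[27,-31,0,0,0,0,1],[27,-31,0,0,0,0,1],[27,-31,0,0,0,0,1],[27,-31,0,0,0,0,1],[27,-31,0,0,0,0,1],[27,-31,0,0,0,0,1]]' 40
python3 go.py .4825 -.313 .2
```

```text
t: 1.03
tool_pos: [0.3624, -0.4275, 0.2312]
tool_rot: [-3.138, 0.158, -0.0]
contact_force: [0.9, -0.4, -0.0]
opening: 0.0853
grip_force: 0.0
t 1.03 pos [ 0.3624 -0.4275  0.2312] op 0.0853 grip 0.0 F [ 0.9 -0.4 -0. ]
shift mm now-axes [ 108.  -126.    31.2] goal-axes [ 108.1 -126.    31.2] turn [-0. -0. -0.]
```

```bash
python3 -m crank '[[22,-25,6,0,0,0,1],[22,-25,6,0,0,0,1],[22,-25,6,0,0,0,1],[22,-25,6,0,0,0,1],[20,-26,7,0,0,0,1],[0,0,0,0,0,0,1],[0,0,0,0,0,0,1],[0,0,0,0,0,0,1],[0,0,0,0,0,0,1],[0,0,0,0,0,0,1]]'
python3 - <<'E'
from h import *
o=ctrl.get_obs();im=get_image('wrist');cv2.imwrite('pics/w1.png',im[:,:,::-1])
c=cam('wrist',o);print(proj(c,[[.4825,-.313,.06],[.4825,-.313,0.008]]))
np.save('o1.npy',np.r_[o['tool_pos'],o['tool_rot']])
E
```

```text
t: 1.87
tool_pos: [0.4808, -0.3157, 0.2007]
tool_rot: [3.137, -0.16, 0.001]
contact_force: [0.1, -0.1, 0.4]
opening: 0.0851
grip_force: 0.0
[[320.81892088 182.7965936 ]
 [321.22252506 168.96739396]]
```

View pics/w1.png

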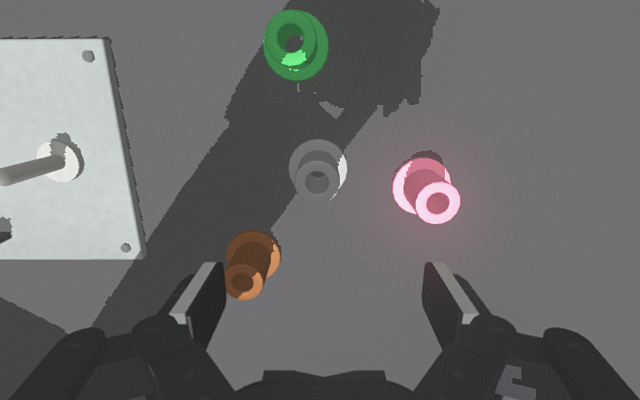

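The grey bobbin's top ring is at (318,181) and flange at ~(318,170). This is within about 2 px of prediction. The spindle seat disc is at about (58,161).

```bash
python3 - <<'E'
from h import *
a=np.load('o1.npy');c=cam('wrist',dict(tool_pos=a[:3],tool_rot=a[3:]))
print(atz(c,(318,181),.06),atz(c,(318,170),.008),atz(c,(58,161),.02))
for u in((145,259),(107,38)):print(atz(c,u,.012))
E
python3 go.py .4825 -.3115 .021
```

```text
[ 0.48432933 -0.31076583  0.06      ] [ 0.481774   -0.30967566  0.008     ] [ 0.5189392  -0.06194276  0.02      ]
[ 0.4036725  -0.11301362  0.012     ]
[ 0.62094673 -0.13651324  0.012     ]
t 1.92 pos [ 0.4809 -0.3157  0.2007] op 0.0853 grip 0.0 F [ 0.2 -0.  -0.5]
shift mm now-axes [  1.1  -4.4 179.7] goal-axes [  1.2  -4.3 179.7] turn [ 0.001 -0.001 -0.002]
```

```bash
python3 -m crank '[[2,-4,30,0,0,0,1],[0,0,35,0,0,0,1],[0,0,35,0,0,0,1],[0,0,35,0,0,0,1],[0,0,30,0,0,0,1],[0,0,15,0,0,0,1],[0,0,0,0,0,0,1],[0,0,0,0,0,0,-1],[0,0,0,0,0,0,-1],[0,0,0,0,0,0,-1]]' 40; python3 -m crank '[[0,0,0,0,0,0,-1],[0,0,0,0,0,0,-1],[0,0,0,0,0,0,-1],[0,0,0,0,0,0,-1],[0,0,-20,0,0,0,-1],[0,0,-30,0,0,0,-1],[0,0,-30,0,0,0,-1],[0,0,-30,0,0,0,-1],[0,0,0,0,0,0,-1],[0,0,0,0,0,0,-1]]'; python3 go.py .518 -.062 .13
```

```text
t: 2.75
tool_pos: [0.4852, -0.3123, 0.0228]
tool_rot: [3.135, -0.158, 0.005]
contact_force: [0.6, -0.2, 0.6]
opening: 0.0519
grip_force: 0.0
t: 3.58
tool_pos: [0.4851, -0.3118, 0.1331]
tool_rot: [3.134, -0.157, 0.007]
contact_force: [0.1, -0.0, -1.4]
opening: 0.0381
grip_force: 40.8
t 3.58 pos [ 0.4851 -0.3118  0.1331] op 0.0381 grip 40.8 F [ 0.1 -0.  -1.4]
shift mm now-axes [   7.8 -251.9    2.4] goal-axes [   7.8 -251.9    3.1] turn [ 0.003 -0.004  0.   ]
```

```bash
python3 -m crank '[[2,-25,0,0,0,0,-1],[2,-40,0,0,0,0,-1],[2,-40,0,0,0,0,-1],[2,-40,0,0,0,0,-1],[0,-30,0,0,0,0,-1],[0,-15,0,0,0,0,-1],[0,0,0,0,0,0,-1],[0,0,0,0,0,0,-1],[0,0,0,0,0,0,-1],[0,0,0,0,0,0,-1]]'
python3 - <<'E'
from h import *
o=ctrl.get_obs();im=get_image('wrist');cv2.imwrite('pics/w2.png',im[:,:,::-1])
c=cam('wrist',o);np.save('o2.npy',np.r_[o['tool_pos'],o['tool_rot']])
R=Ro.from_rotvec(o['tool_rot']).as_matrix()
print(o['tool_pos'],o['opening'],proj(c,[[.518,-.062,.088],[.518,-.062,.02]]),proj(c,[o['tool_pos']+R@[0,0,-.0372],o['tool_pos']+R@[0,0,.0228]]))
E
```

```text
t: 4.42
tool_pos: [0.5104, -0.1235, 0.1296]
tool_rot: [-3.137, 0.159, 0.002]
contact_force: [-0.1, -0.8, -1.7]
opening: 0.0384
grip_force: 40.9
[ 0.51035656 -0.12347594  0.12959879] 0.038395266403819794 [[218.06521697 228.01911489]
 [243.96562455 193.30139139]] [[324.86654115 316.67915319]
 [324.53487331 244.48799707]]
```

View pics/w2.png

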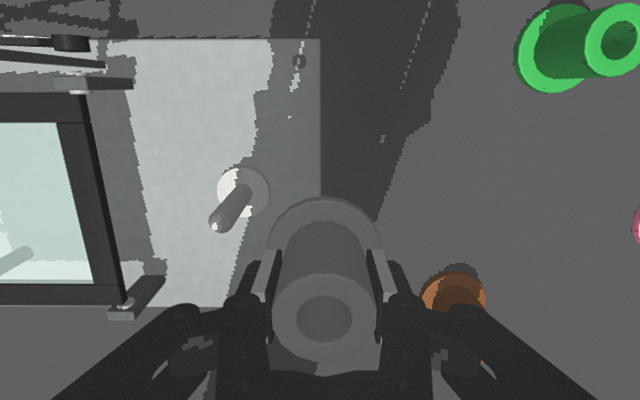

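Spindle tip is at ~(216,227), seat at ~(243,192), bobbin's top ring at (325,318). The bobbin is centred in the grip and upright.

```bash
python3 - <<'E'
from h import *
a=np.load('o2.npy');c=cam('wrist',dict(tool_pos=a[:3],tool_rot=a[3:]))
print(atz(c,(216,227),.088),atz(c,(243,192),.02),atz(c,(325,318),a[2]+.0372))
E
python3 go.py .518 -.061 .125
```

```text
[ 0.51875298 -0.06092956  0.088     ] [ 0.51911124 -0.06144121  0.02      ] [ 0.50982471 -0.123472    0.16679879]
t 4.47 pos [ 0.5105 -0.1236  0.1298] op 0.0384 grip 40.9 F [ 0.5  0.1 -0.9]
shift mm now-axes [  1.1 -63.    4.8] goal-axes [  1.2 -63.    4.8] turn [-0.     0.001 -0.002]
```

```bash
python3 -m crank '[[1,-15,0,0,0,0,-1],[1,-25,0,0,0,0,-1],[0,-18,0,0,0,0,-1],[0,-5,0,0,0,0,-1],[0,0,0,0,0,0,-1],[0,0,0,0,0,0,-1],[0,0,0,0,0,0,-1],[0,0,0,0,0,0,-1],[0,0,0,0,0,0,-1],[0,0,0,0,0,0,-1]]'; python3 go.py .519 -.061 .043
```

```text
t: 5.3
tool_pos: [0.5191, -0.0607, 0.1303]
tool_rot: [3.137, -0.159, -0.0]
contact_force: [0.5, -0.2, -2.1]
opening: 0.0384
grip_force: 40.9
t 5.30 pos [ 0.5191 -0.0607  0.1303] op 0.0384 grip 40.9 F [ 0.5 -0.2 -2.1]
shift mm now-axes [-0.   0.3 87.3] goal-axes [-0.   0.3 87.3] turn [ 0.     0.    -0.001]
```

Lower 60 mm first and check the forces.

```bash
python3 -m crank '[[0,0,12,0,0,0,-1],[0,0,10,0,0,0,-1],[0,0,6,0,0,0,-1],[0,0,6,0,0,0,-1],[0,0,6,0,0,0,-1],[0,0,8,0,0,0,-1],[0,0,8,0,0,0,-1],[0,0,6,0,0,0,-1],[0,0,0,0,0,0,-1],[0,0,0,0,0,0,-1]]'; python3 go.py .519 -.061 .043
```

```text
t: 6.13
tool_pos: [0.5189, -0.0601, 0.0678]
tool_rot: [-3.138, 0.157, 0.001]
contact_force: [0.2, -0.2, -1.7]
opening: 0.0383
grip_force: 40.7
t 6.13 pos [ 0.5189 -0.0601  0.0678] op 0.0383 grip 40.7 F [ 0.2 -0.2 -1.7]
shift mm now-axes [ 0.2  0.9 24.8] goal-axes [ 0.2  0.9 24.8] turn [-0.     0.001 -0.   ]
```

```bash
python3 -m crank '[[0,1,8,0,0,0,-1],[0,0,8,0,0,0,-1],[0,0,5,0,0,0,-1],[0,0,2,0,0,0,-1],[0,0,1,0,0,0,-1],[0,0,1,0,0,0,-1],[0,0,0,0,0,0,-1],[0,0,0,0,0,0,-1],[0,0,0,0,0,0,-1],[0,0,0,0,0,0,-1]]'; python3 go.py .519 -.061 .043
```

```text
t: 6.97
tool_pos: [0.5191, -0.0611, 0.0435]
tool_rot: [-3.138, 0.157, -0.0]
contact_force: [0.3, 0.4, -1.5]
opening: 0.0385
grip_force: 40.9
t 6.97 pos [ 0.5191 -0.0611  0.0435] op 0.0385 grip 40.9 F [ 0.3  0.4 -1.5]
shift mm now-axes [-0.1 -0.1  0.5] goal-axes [-0.1 -0.1  0.5] turn [-0. -0.  0.]
```

```bash
python3 -m crank '[[0,0,0,0,0,0,0.5],[0,0,0,0,0,0,0.5],[0,0,0,0,0,0,0.5],[0,0,0,0,0,0,0.5],[0,0,0,0,0,0,0.5],[0,0,0,0,0,0,0.5],[0,0,-15,0,0,0,0.5],[0,0,-30,0,0,0,0.5],[0,0,-35,0,0,0,0.5],[0,0,-35,0,0,0,0.5]]'; python3 -m crank '[[0,0,-35,0,0,0,0.5],[0,-20,-20,0,0,0,0],[0,-25,0,0,0,0,0],[0,-20,0,0,0,0,0],[0,-10,0,0,0,0,0],[0,0,0,0,0,0,0],[0,0,0,0,0,0,0],[0,0,0,0,0,0,0],[0,0,0,0,0,0,0],[0,0,0,0,0,0,0]]'
python3 - <<'E'
from h import *
o=ctrl.get_obs();im=get_image('wrist');cv2.imwrite('pics/w3.png',im[:,:,::-1])
c=cam('wrist',o);np.save('o3.npy',np.r_[o['tool_pos'],o['tool_rot']])
print(o['tool_pos'],o['opening'],proj(c,[[.519,-.061,.08]]))
E
```

```text
t: 7.8
tool_pos: [0.5181, -0.0609, 0.1587]
tool_rot: [-3.137, 0.157, 0.003]
contact_force: [1.0, 0.1, 0.1]
opening: 0.0637
grip_force: 0.0
t: 8.63
tool_pos: [0.5263, 0.0127, 0.2129]
tool_rot: [3.137, -0.159, -0.001]
contact_force: [0.3, -0.1, 0.3]
opening: 0.0425
grip_force: 0.0
[0.52634006 0.01273474 0.21293095] 0.042547054654248115 [[412.7823588  186.55374174]]
```

View pics/w3.png

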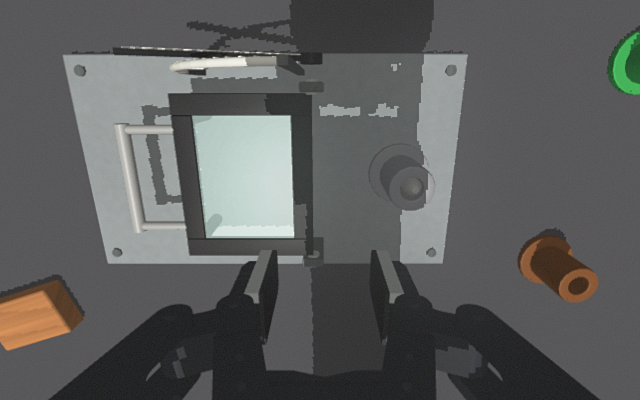

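The bobbin is upright on the spindle with its top at (410,187), matching the seated height. The handle bar runs (123,127)-(137,230). The pointer's tip is near (115,49), seen edge-on from here.

```bash
python3 - <<'E'
from fit import *
a=np.load('o3.npy');c=cam('wrist',dict(tool_pos=a[:3],tool_rot=a[3:]))
ow=[(c,np.array(u,float),q) for u,q in(((66,55),(.11,.19,.012)),((467,53),(.11,-.19,.012)),((443,263),(-.11,-.19,.012)),((107,263),(-.11,.19,.012)))]
r=lambda p:np.concatenate([(proj(k,W(p,q))[0]-u) for k,u,q in ow])
p2=least_squares(r,p).x;print(p,p2,r(p2).round(1))
print('handle',atz(c,(123,127),.055),atz(c,(137,230),.055),W(p2,(0,.12,.055)),'spindle',W(p2,(0,-.13,.02)))
for al in np.arange(.4,.75,.05):
    q=(.102,-.045+.14*np.cos(al),.055+.14*np.sin(al));print(round(al,2),proj(c,W(p2,q))[0].round(1),((proj(cs,W(p2,q))[0]-[250,170])*4.7).round(),((proj(ct,W(p2,q))[0]-[225,135])*2.96).round())
q=(.102,-.045,.055);print('hinge',proj(c,W(p2,q))[0],((proj(cs,W(p2,q))[0]-[250,170])*4.7).round())
E
python3 go.py .543 .188 .12
```

```text
[ 0.53018396  0.06705907 -0.10020226] [ 0.53098184  0.06726618 -0.10033616] [-4.3 -0.9  2.8  0.3  1.1  1.3  0.7  1.3]
handle [0.59027885 0.18152134 0.055     ] [0.49437765 0.19548517 0.055     ] [0.54300198 0.18666264 0.055     ] spindle [ 0.51796001 -0.06208     0.02      ]
0.4 [116.   53.2] [519. 309.] [150.  75.]
0.45 [114.8  52.2] [514. 300.] [152.  74.]
0.5 [114.1  51.3] [509. 291.] [155.  73.]
0.55 [114.   50.3] [503. 282.] [159.  72.]
0.6 [114.6  49.3] [496. 273.] [162.  71.]
0.65 [116.   48.3] [488. 263.] [166.  70.]
0.7 [118.1  47.2] [480. 254.] [171.  69.]
hinge [312.25947285  58.92558182] [266. 306.]
t 8.68 pos [0.5264 0.0128 0.2131] op 0.0428 grip 0.0 F [-0.2  0.3  0.6]
shift mm now-axes [  -1.2 -176.    93.1] goal-axes [  -1.  -176.    93.1] turn [ 0.     0.    -0.001]
```

```bash
python3 -m crank '[[0,-30,5,0,0,0,0],[0,-35,10,0,0,0,0],[0,-40,10,0,0,0,0],[0,-40,10,0,0,0,0],[-1,-25,20,0,0,0,0],[0,-6,38,0,0,0,0],[0,0,0,0,0,0,0],[0,0,0,0,0,0,0],[0,0,0,0,0,0,0],[0,0,0,0,0,0,0]]'; python3 go.py .5425 .1875 .036
```

```text
t: 9.52
tool_pos: [0.5448, 0.1881, 0.1229]
tool_rot: [-3.137, 0.159, -0.006]
contact_force: [0.2, -0.1, -0.1]
opening: 0.0427
grip_force: 0.0
t 9.52 pos [0.5448 0.1881 0.1229] op 0.0427 grip 0.0 F [ 0.2 -0.1 -0.1]
shift mm now-axes [-2.5  0.9 86.9] goal-axes [-2.2  0.9 86.9] turn [-0.001 -0.004 -0.001]
```

Run:
```python
from h import *
o=ctrl.get_obs();im=get_image('wrist');cv2.imwrite('pics/w4.png',im[:,:,::-1])
c=cam('wrist',o);np.save('o4.npy',np.r_[o['tool_pos'],o['tool_rot']])
print(proj(c,[[.5425,.1875,.055]]))
```

```text
[[325.80530444 217.86502993]]
```

View pics/w4.png

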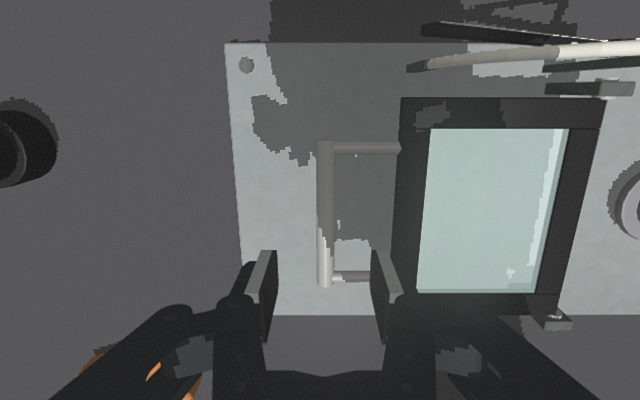

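The bar is at u≈325, v from 142 to 286, midway between the fingers as predicted, so I'll descend and grip. The pointer's tip is at ~(425,28).

```bash
python3 -m crank '[[-2,1,15,0,0,0,0],[0,0,25,0,0,0,0],[0,0,25,0,0,0,0],[0,0,15,0,0,0,0],[0,0,7,0,0,0,0],[0,0,0,0,0,0,0],[0,0,0,0,0,0,0],[0,0,0,0,0,0,-1],[0,0,0,0,0,0,-1],[0,0,0,0,0,0,-1]]' 30; python3 -m crank '[[0,0,0,0,0,0,-1],[0,0,0,0,0,0,-1],[0,0,0,0,0,0,-1],[0,0,0,0,0,0,-1],[0,0,0,0,0,0,-1],[0,0,0,0,0,0,-1],[0,0,0,0,0,0,-1],[0,0,0,0,0,0,-1],[0,0,0,0,0,0,-1],[0,0,0,0,0,0,-1]]'
python3 - <<'E'
from fit import *
from go import rem
a=np.load('o4.npy');c=cam('wrist',dict(tool_pos=a[:3],tool_rot=a[3:]));p=[.5307,.0672,-.1002]
for al in np.arange(.4,.75,.05):print(round(al,2),proj(c,W(p,(.102,-.045+.14*np.cos(al),.055+.14*np.sin(al))))[0].round(1))
rem((.5425,.1875,.036))
E
```

```text
t: 10.4
tool_pos: [0.5422, 0.1874, 0.0352]
tool_rot: [3.136, -0.156, 0.004]
contact_force: [-1.4, -1.8, 3.9]
opening: 0.0109
grip_force: 29.2
t: 11.23
tool_pos: [0.5423, 0.1875, 0.0351]
tool_rot: [3.137, -0.157, 0.004]
contact_force: [-0.9, -4.1, 6.5]
opening: 0.0106
grip_force: 29.4
0.4 [415.5  35.1]
0.45 [426.9  32.7]
0.5 [439.9  30.2]
0.55 [454.9  27.5]
0.6 [472.   24.7]
0.65 [491.4  21.7]
0.7 [513.2  18.6]
t 11.23 pos [0.5423 0.1875 0.0351] op 0.0106 grip 29.4 F [-0.9 -4.1  6.5]
shift mm now-axes [ 0.2 -0.  -0.9] goal-axes [ 0.2 -0.  -0.9] turn [ 0.001 -0.002  0.   ]
```

```bash
python3 -m crank '[[0,-0.7,-7.6,0.046,0,0,-1],[0,-0.7,-7.6,0.046,0,0,-1],[0,-0.7,-7.6,0.046,0,0,-1],[0,-0.7,-7.6,0.046,0,0,-1],[0,-0.7,-7.6,0.046,0,0,-1],[0,0,0,0,0,0,-1],[0,0,0,0,0,0,-1],[0,0,0,0,0,0,-1],[0,0,0,0,0,0,-1],[0,0,0,0,0,0,-1]]'
python3 - <<'E'
from fit import *
from go import rem
p=[.5307,.0672,-.1002];a=.46;rem(W(p,(0,-.045+.165*np.cos(a)+.02*np.sin(a),.055+.165*np.sin(a)-.02*np.cos(a))),a)
o=ctrl.get_obs();R=Ro.from_rotvec(o['tool_rot']).as_matrix();g=o['tool_pos']-R[:,2]*.0187;h=np.array(W(p,(0,-.045,.055)));d=g-h
print('flap',np.arctan2(d[2],np.hypot(d[0],d[1])),np.linalg.norm(d),'tilt',np.arccos(-R[2,2]))
E
```

```text
t: 12.07
tool_pos: [0.5422, 0.188, 0.0716]
tool_rot: [-2.91, 0.145, -0.021]
contact_force: [5.7, -0.2, -0.8]
opening: 0.0109
grip_force: 29.9
t 12.07 pos [0.5422 0.188  0.0716] op 0.0109 grip 29.9 F [ 5.7 -0.2 -0.8]
shift mm now-axes [  0.8   0.6 -39.9] goal-axes [  0.6  -8.6 -39. ] turn [ 0.231 -0.003  0.001]
flap 0.2112554990416599 0.16580304101376933 tilt 0.2287416752681027
```

```bash
python3 -m crank '[[0,-0.7,-7.8,0.046,0,0,-1],[0,-0.7,-7.8,0.046,0,0,-1],[0,-0.7,-7.8,0.046,0,0,-1],[0,-0.7,-7.8,0.046,0,0,-1],[0,-0.7,-7.8,0.046,0,0,-1],[0,0,0,0,0,0,-1],[0,0,0,0,0,0,-1],[0,0,0,0,0,0,-1],[0,0,0,0,0,0,-1],[0,0,0,0,0,0,-1]]'
python3 - <<'E'
from fit import *
from go import rem
p=[.5307,.0672,-.1002]
o=ctrl.get_obs();R=Ro.from_rotvec(o['tool_rot']).as_matrix();g=o['tool_pos']-R[:,2]*.0187;h=np.array(W(p,(0,-.045,.055)));d=g-h
print('flap',np.arctan2(d[2],np.hypot(d[0],d[1])),np.linalg.norm(d),'tilt',np.arccos(-R[2,2]))
crop(get_image("scene"),270,180,400,265,6.1,"pics/s2.png")
cv2.imwrite('pics/w5.png',get_image('wrist')[:,:,::-1])
E
```

```text
t: 12.9
tool_pos: [0.5414, 0.1795, 0.1096]
tool_rot: [-2.68, 0.134, -0.035]
contact_force: [6.2, 0.8, -0.6]
opening: 0.0111
grip_force: 30.4
flap 0.4453830313008184 0.165734508785022 tilt 0.4586811584164922
```

View pics/s2.png

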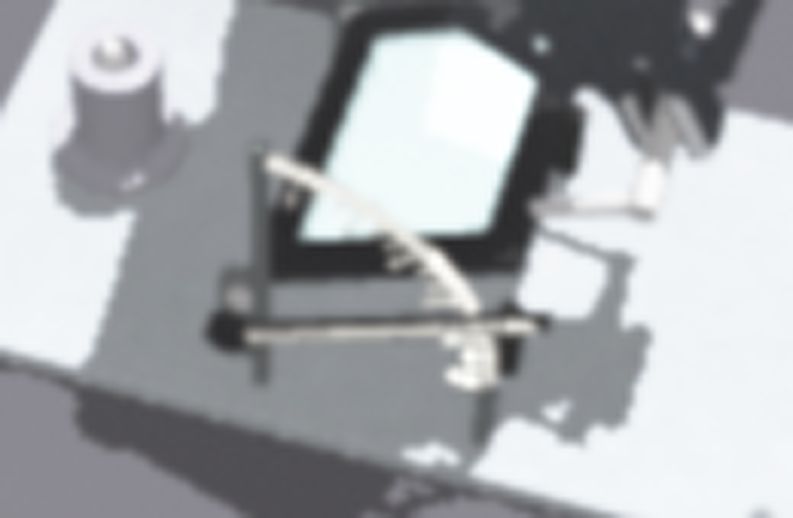

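View pics/w5.png

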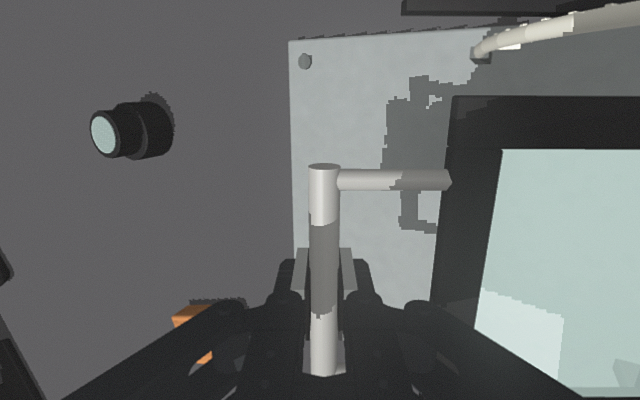

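In the scene crop, pointer edge slope is ≈ -11/315 and flap frame edge ≈ -8/250, nearly parallel. The wrist view shows the handle held, with the pointer tip at (403,0-14). I'll check numerically.

Run:
```python
from fit import *
o=ctrl.get_obs();c=cam('wrist',o);p=[.5307,.0672,-.1002]
def P(x,r,n,a):return W(p,(x,-.045+r*np.cos(a)-n*np.sin(a),.055+r*np.sin(a)+n*np.cos(a)))
for a in np.arange(.38,.6,.02):
    pr=lambda k,*q:proj(k,P(*q,a))[0]
    s=lambda x,n,r0,r1:(lambda d:(d[1]/d[0]).round(3))(pr(cs,x,r1,n)-pr(cs,x,r0,n))
    print(a.round(2),'wrist ptr tip bot/top',pr(c,.1,.14,-.004).round(),pr(c,.1,.14,.004).round(),'flap corner',pr(c,.075,.12,.004).round(),'scene slope ptr',s(.104,.004,0,.14),'flap',s(.075,-.004,0,.12),'tip',((pr(cs,.104,.14,0)-[270,180])*6.1).round(),'flapcorner',((pr(cs,.075,.12,-.004)-[270,180])*6.1).round())
```

```text
0.38 wrist ptr tip bot/top [398.  26.] [401.  21.] flap corner [453.  98.] scene slope ptr 0.025 flap 0.015 tip [552. 348.] flapcorner [524. 294.]
0.4 wrist ptr tip bot/top [399.  24.] [402.  20.] flap corner [455.  99.] scene slope ptr 0.011 flap 0.001 tip [550. 344.] flapcorner [522. 290.]
0.42 wrist ptr tip bot/top [400.  23.] [404.  18.] flap corner [458.  99.] scene slope ptr -0.004 flap -0.014 tip [548. 339.] flapcorner [521. 286.]
0.44 wrist ptr tip bot/top [401.  21.] [406.  16.] flap corner [460.  99.] scene slope ptr -0.018 flap -0.028 tip [545. 334.] flapcorner [519. 282.]
0.46 wrist ptr tip bot/top [403.  20.] [408.  15.] flap corner [463.  99.] scene slope ptr -0.033 flap -0.044 tip [543. 330.] flapcorner [517. 278.]
0.48 wrist ptr tip bot/top [404.  18.] [411.  13.] flap corner [466. 100.] scene slope ptr -0.048 flap -0.059 tip [540. 325.] flapcorner [515. 274.]
0.5 wrist ptr tip bot/top [406.  16.] [414.  11.] flap corner [470. 100.] scene slope ptr -0.064 flap -0.075 tip [537. 320.] flapcorner [512. 270.]
0.52 wrist ptr tip bot/top [409.  14.] [417.   9.] flap corner [474. 100.] scene slope ptr -0.08 flap -0.091 tip [534. 316.] flapcorner [510. 266.]
0.54 wrist ptr tip bot/top [411.  12.] [421.   6.] flap corner [478. 100.] scene slope ptr -0.096 flap -0.107 tip [531. 311.] flapcorner [507. 262.]
0.56 wrist ptr tip bot/top [414.  10.] [425.   4.] flap corner [482. 101.] scene slope ptr -0.113 flap -0.124 tip [527. 306.] flapcorner [505. 258.]
0.58 wrist ptr tip bot/top [418.   8.] [429.   2.] flap corner [487. 101.] scene slope ptr -0.13 flap -0.142 tip [524. 301.] flapcorner [502. 254.]
```

Pointer ≈ 0.465, flap ≈ 0.445, so raise 0.02 rad more and settle.

```bash
python3 -m crank '[[0,-0.2,-1.6,0.01,0,0,-1],[0,-0.2,-1.6,0.01,0,0,-1],[0,0,0,0,0,0,-1],[0,0,0,0,0,0,-1],[0,0,0,0,0,0,-1],[0,0,0,0,0,0,-1],[0,0,0,0,0,0,-1],[0,0,0,0,0,0,-1],[0,0,0,0,0,0,-1],[0,0,0,0,0,0,-1]]'; python3 -c "
from station import ctrl
print(ctrl.finish_job())"
```

```text
t: 13.83
tool_pos: [0.5412, 0.1785, 0.1126]
tool_rot: [-2.66, 0.133, -0.036]
contact_force: [6.1, 0.7, 0.1]
opening: 0.0109
grip_force: 30.4
the job is handed in; nothing more can be done
None
```

I handed the job in at 13.8 s: the bobbin is on the spindle flange down and let go, and the gripper is holding the flap still at about 0.465 rad, my estimate of the pointer's setting; no verdict was returned.

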